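Roll a lens tube home under the bench comparator's dial gauge

ROBOT

A 6-joint arm with a two-finger parallel gripper is mounted at the origin on a cart in front of the work surface, level with it; the furniture and walls round the work are solid. World frame = base frame: x ahead of the robot, y to its left, z up, the work surface at z = 0. Lengths are in mm, angles in rad, forces in N, time in s.
With the tool pointing down it reaches from about 250 to 725 mm from the base axis. Payload 9.7 kg.
Tool frame: the origin (TCP) lies on the mounting face of the last link; the fingertips stand 173 mm ahead of it and the grasp point (between the pads) lies 155 mm ahead of it; y points along the fingers, z is the direction in which the jaws open and shut, and the axes are right-handed (so a half turn about y gives the same grasp; the last joint's range is limited). The gripper opens to 85 mm and grips with 20 to 120 N. Pads are 22 mm wide; open, the fingers measure 114 mm over their backs; the gripper's body (76 mm by 85 mm) begins 54 mm behind the grasp point. The pads swing forward as they close: fully open they stand 13 mm farther back than shut.
Start: joints at [-1.143, 0.087, 0.176, 1.66, 0, 1.571], TCP at [228.176, -500.433, 404.684] pointing down, gripper open.
Joint ranges: [-3.13, 3.13], [-0.85, 1.81], [-1.15, 1.24], [-2.2, 2.28], [-1.44, 1.52], [-3.14, 3.14]. Speed limits (rad/s): [2.22, 2.22, 2.57, 3.14, 3.14, 3.14].

INTERFACE

Orientations are given as a rotation vector (axis times angle).
In Python, from bench import sensors, eyes, env gives the robot as it stands.
- The arm moves only by the tool arm_command, never from a script. Its argument "increments" is one flat list of numbers, 7 for each row, row after row: the shift along the tool's x, y, z in m, then the turn, a rotation vector about the tool's x, y, z in degrees, then the gripper command: -1 is shut, 1 is fully open, values between are in proportion. A call has 1 to 20 rows; each row is the pose to reach, as a shift and turn from the pose commanded when the call began, along the tool's axes at that moment; what a row does not reach only later rows make up. A row lasts 1/8 s, in which the tool goes at most 62.5 mm and 10.7 degrees, less where a joint would pass 70% of its speed; a pose out of reach is approached as far as the arm can. A call with a gripper value outside its range is refused whole. The fingers move at their own pace and stop on an object; "force" is the grip in N (left out, the last holds). Time passes only in rows, so rows that repeat a pose let the fingers close. It gives the time, the measured TCP pose, the force and the opening at its end, in the units of the state.
- sensors.observe(): the state, without advancing time (a new reading comes with each control period).
- eyes.get_image(name): name is "scene" or "top"; returns (picture, depth): 420x560x3 uint8, red, green, blue; 420x560 float32, mm along the optical axis (not along the pixel's ray), 0 where there is no reading.
- eyes.camera_params(name): a dict with "fx", "fy", "cx", "cy" (pixels), "D" ([k1, k2, p1, p2, k3] as OpenCV has them; the pictures are not rectified), "origin" and "rotation" of the camera in the world. Camera axes: x right, y down, z forward; pixel columns grow to the right and rows downward; lengths in mm; the calibration is good to about 2 mm. A picture is of the moment at which its call begins. camera_params takes no time and is no camera call.
- env.sign_off(): hands the job in, once; it reports no verdict.
The state is a dict: "t": time; "joint_pos": joint angles; "joint_velocities": joint speeds; "effort": joint torques, N m; "tcp_pos": TCP position; "orientation": TCP orientation; "ft_force": force on the tool from outside, world axes, zero at the start; "moment": the same for the moment, N m; "grip_width": finger opening in mm.
Only numpy, scipy, OpenCV 4.12 (cv2) and the standard library are available. Lean on these libraries where they do the work, as an engineer would, in place of code of your own. Each camera call takes 0.05 s, during which the arm holds its last target. There are 200 camera calls.

TASK

Bring the black lens tube that lies across the bench comparator's deck home for its diameter reading: with the fingers resting on top of it, roll it along the deck under the dial gauge's spring plunger until it bears squarely on both rollers of the back stop and the plunger rides on it, then take the hand away. Only roll it from above, pressing lightly: do not grip it, lift it or shove it low down from behind, do not knock the comparator with the hand, and leave the loose things around it where they stand.

Things in the scene. Friction and masses are not known exactly. Their poses are not given: they have to be found in the camera images.
- lens_tube: black anodised lens tube, a smooth cylinder of diameter 50 mm and length 100 mm, 0.17 to 0.35 kg, lying on the comparator's deck across the rolling direction. Origin: its centre, on the axis, half-way along; its y axis runs along the tube (x and z turn as it rolls). It stays where it is left. Its top travels twice as far as its axis when it rolls; a fingertip that does not travel so jams it
- tube_end_left (a point): the point on the tube's axis at its left (+y) end, 50 mm from the centre. The tube starts up to 7 degrees askew and keeps its heading as it rolls; when one end has reached its roller first, a finger that rolls on at the other end alone brings the tube square
- tube_end_right (a point): the point on the tube's axis at its right (-y) end, 50 mm from the centre
- deck_under_plunger (a point): the point of the comparator's level steel deck straight below the plunger. Axes: x is the rolling direction, from the robot's side to the back stop; y to the left along the stop; z up. The deck is 116 mm wide (y), reaches from 130 mm before this point to the stop and lies 36 mm above the bench. The comparator is fixed
- plunger (a joint): rise of the dial gauge's plunger in m: 0 free, 0.004 on the tube at home, at most 0.010. The plunger is an upright 10 mm ball-ended pin; free, its lowest point is 46 mm above the deck, so the 50 mm tube must lift it 4 mm as it rolls under; its spring pushes down with 2 to 3 N. Its fixed stem, 8 mm thick, begins 69 mm above the deck
- gauge_dial (a point): centre of the dial's front face, 13 mm before the plunger (towards the robot), 132 mm above the deck. The round dial body is 59 mm across, 26 mm thick and carried from behind. An upright hand strikes it before the tube is home; fingers leaning about 35 degrees, tips forward and wrist back, pass below it and can stand to either side of the plunger. Same axes as deck_under_plunger
- stop_face (a point): the back stop's touching plane, at deck height in the middle, 27 mm beyond the plunger; same axes as deck_under_plunger. The stop is a fixed steel bar with two free-turning rollers, 14 mm across, at y = +36 and -36 mm, level with the tube's axis; their fronts lie in this plane. The tube is home when it touches both: its axis 25 mm before the plane at both ends, 2 mm beyond the plunger
- petri_dish: bystander: small white parts dish, 69 mm across, 16 high; origin under its centre
- stopper: bystander: black bottle stopper standing on its plug before the comparator, 43 mm across, 32 high; origin under its centre
- dropper_4: bystander: white dropper bottle with a blue needle, 29 mm across, 115 high; origin under its centre
- marker: bystander: marker pen lying on the bench, 137 mm long, 10 thick; origin under its centre

How it is judged:
By the outcome, as a careful person would: the job done as asked, in the order asked, and still so for the second after the job is handed in, with the robot touching nothing.
It also fails if it takes over 64 s, if anything falls off the work surface, if the arm or the gripper's body presses on something with over 40 N, if the wrist force passes 120 N, or if a joint passes its speed limit or range.

## Working session

There is one attempt and no reset: what is moved stays moved. The work goes in short steps, Python scripts to look and compute and a tool call to move; the robot and the scene stay as the last step left them, time stands still between calls to the robot, and variables do not carry over. Pictures are saved under pics/ and viewed, about 8 in all and at most 12, crops included, and the job is handed in when it is done.

Besides the shell and the picture viewer there is one more tool, called after "Request:" as a command line: name --argument value ..., lists and objects as JSON in quotes. arm_command: Moves the arm, as the interface text tells. Its arguments: {"type":"object","properties":{"increments":{"type":"array","items":{"type":"number"}},"force":{"type":"number"}},"required":["increments"]}

```bash
mkdir -p pics && ls && cat > h.py <<'E'
import numpy as np, cv2
from bench import sensors, eyes, env
def shot(name, tag):
    im,d=eyes.get_image(name); cv2.imwrite(f'pics/{tag}.png',im[:,:,::-1]); np.save(f'pics/{tag}.npy',d); return im,d
def ray(name,u,v):
    p=eyes.camera_params(name); K=np.array([[p['fx'],0,p['cx']],[0,p['fy'],p['cy']],[0,0,1.]])
    n=cv2.undistortPoints(np.array([[[u,v]]],float),K,np.array(p['D'],float))[0,0]
    R=np.array(p['rotation']); 
    if R.shape!=(3,3): R=cv2.Rodrigues(R.astype(float))[0]
    return np.array(p['origin'],float), R@np.array([n[0],n[1],1.])
def atz(name,u,v,z):
    o,r=ray(name,u,v); return o+r*(z-o[2])/r[2]
def atd(name,u,v,d):
    o,r=ray(name,u,v); return o+r*d
E
python3 - <<'E'
from h import *
s=sensors.observe(); print(s)
for n in ('scene','top'):
    print(eyes.camera_params(n)); shot(n,n+'0')
E
```

```text
pics
{'t': 0.0, 'joint_pos': array([-1.14299009e+00,  8.74681011e-02,  1.75165809e-01,  1.65974365e+00,
       -1.94479313e-05,  1.57074200e+00]), 'joint_velocities': array([ 5.22670137e-04, -4.13851961e-05, -2.48297265e-04,  2.38294919e-04,
        1.47711199e-04, -1.19734626e-03]), 'effort': array([-2.07135354e-04, -5.20394361e+01,  4.64801109e+01,  1.64316874e-02,
        2.95111136e-05,  2.22921521e-07]), 'tcp_pos': array([ 228.18929661, -500.45492409,  403.99474347]), 'orientation': array([-0.4315737 ,  1.98639411, -1.98392179]), 'ft_force': array([0.68590463, 0.82475403, 0.11871465]), 'moment': array([ 0.06780163,  0.01245129, -0.00844609]), 'grip_width': 85.57833484173459}
{'fx': 526.1788502889158, 'fy': 526.1788502889158, 'cx': 276.00725587318686, 'cy': 211.96406423191482, 'D': array([-0.18244195,  0.        ,  0.        ,  0.        ,  0.        ]), 'origin': array([ 89.59745739, 488.70277004, 938.50643024]), 'rotation': array([-0.80620102,  2.61665306, -1.038158  ])}
{'fx': 488.34137660090784, 'fy': 488.34137660090784, 'cx': 277.90153298165006, 'cy': 210.17959960213562, 'D': array([-0.06250086,  0.        ,  0.        ,  0.        ,  0.        ]), 'origin': array([ 461.26098369, -141.23121433, 1113.43503353]), 'rotation': array([-2.19854282,  2.18929588, -0.08768222])}
```

View pics/scene0.png

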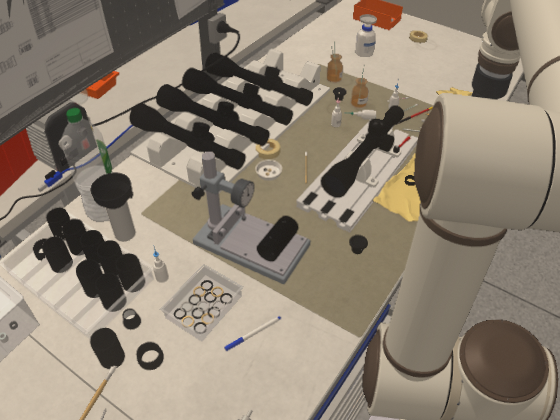

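View pics/top0.png

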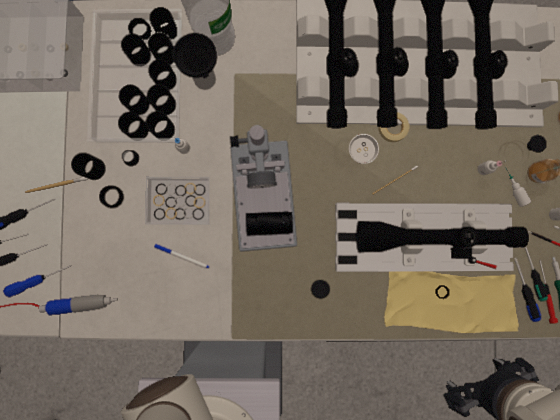

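Both views show the comparator, with the column and dial at about (262,165) in the top view and the tube across its near deck at about (269,222). The petri dish is at (364,149), the stopper at (320,289), the dropper at (180,143) and the marker at (181,256). I'll enlarge both.

```bash
python3 - <<'E'
from h import *
a=cv2.imread('pics/top0.png')[115:260,215:325]; b=cv2.imread('pics/scene0.png')[145:285,185:325]
a=cv2.resize(a,None,fx=4,fy=4,interpolation=cv2.INTER_CUBIC); b=cv2.resize(b,None,fx=4,fy=4,interpolation=cv2.INTER_CUBIC)
a=cv2.resize(a[:560],(a.shape[1],560)) if False else a[:560]
m=np.hstack([a[:, :],b[:, :]]); m=m[:, :]
m=cv2.convertScaleAbs(m,alpha=1.4,beta=25)
m=m[:,:]; print(m.shape)
cv2.imwrite('pics/c1.png',m[:,:1000][:, :] if m.shape[1]<=800 else cv2.resize(m,(800,int(m.shape[0]*800/m.shape[1]))))
d=np.load('pics/top0.npy')
for (u,v) in [(269,214),(269,222),(269,230),(250,222),(288,222),(250,243),(290,243),(243,200),(262,180),(258,135)]:
    print(u,v,atd('top',u,v,d[v,u]).round(1))
E
```

```text
(560, 1000, 3)
269 214 [ 522.1 -136.    77.9]
269 222 [ 504.8 -136.1   85.8]
269 230 [ 488.1 -136.2   81. ]
250 222 [504.5 -96.3  89.7]
288 222 [ 504.8 -176.    89. ]
250 243 [460.5 -94.4  38.4]
290 243 [ 460.8 -182.4   36.2]
243 200 [555.2 -78.2  37.6]
262 180 [ 579.2 -123.1  198.4]
258 135 [ 656.7 -116.1  237. ]
```

View pics/c1.png

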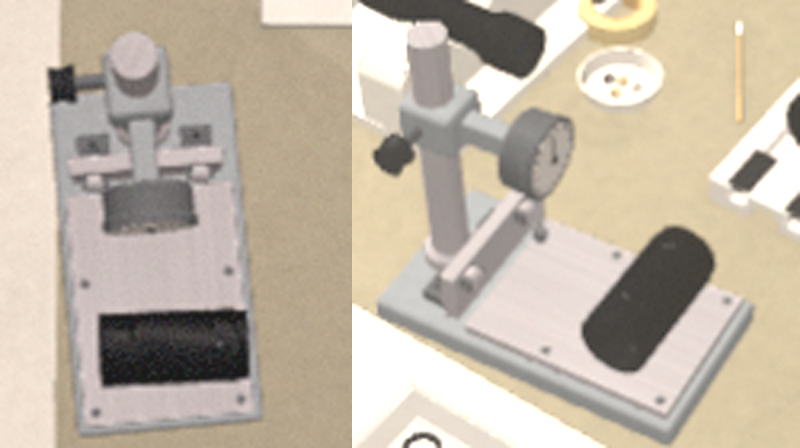

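The crop shows the deck yawed by about 5 degrees. The tube spans crop pixels (100–247, 310–385), the roller bar is at y≈165, the rollers are at (93,183) and (200,173), and the dial is at (150,207). Next I fit these from the point cloud.

```bash
cat >> h.py <<'E'
def cloud(name,d):
    p=eyes.camera_params(name); K=np.array([[p['fx'],0,p['cx']],[0,p['fy'],p['cy']],[0,0,1.]])
    v,u=np.mgrid[:420,:560]
    n=cv2.undistortPoints(np.stack([u,v],-1).reshape(-1,1,2).astype(float),K,np.array(p['D'],float))[:,0]
    R=cv2.Rodrigues(np.array(p['rotation'],float))[0]
    P=np.c_[n,np.ones(len(n))]*d.reshape(-1,1)
    return (P@R.T+np.array(p['origin'])).reshape(420,560,3)
from scipy.optimize import least_squares
def tube(P,box):
    """fit r=25 cylinder with horizontal axis at z=zc: returns centre, heading of its y axis (deg from world y), residual"""
    x0,x1,y0,y1=box
    Q=P[(P[:,0]>x0)&(P[:,0]<x1)&(P[:,1]>y0)&(P[:,1]<y1)&(P[:,2]>55)&(P[:,2]<100)]
    f=lambda q:(np.hypot((Q[:,0]-q[0])*np.cos(q[2])+(Q[:,1]-np.mean(Q[:,1]))*np.sin(q[2]),Q[:,2]-q[1])-25)
    r=least_squares(f,[Q[:,0].mean(),61,0.],loss='soft_l1')
    a=r.x[2]; yy=-(Q[:,0]-r.x[0])*np.sin(a)+(Q[:,1]-Q[:,1].mean())*np.cos(a)
    lo,hi=np.percentile(yy,[.5,99.5]); c=np.array([r.x[0],Q[:,1].mean()])+(lo+hi)/2*np.array([-np.sin(a),np.cos(a)])
    return c,r.x[1],np.degrees(a),hi-lo,np.std(r.fun),len(Q)
E
python3 - <<'E'
from h import *
for n in ('top','scene'):
    d=np.load(f'pics/{n}0.npy'); C=cloud(n,d); P=C.reshape(-1,3); P=P[d.reshape(-1)>0]
    print(n,'tube',tube(P,(465,545,-215,-65)))
    q=P[(P[:,0]>430)&(P[:,0]<700)&(P[:,1]>-230)&(P[:,1]<-40)]
    print(np.histogram(q[:,2],bins=np.arange(-6,260,4)))
    dk=q[(abs(q[:,2]-36)<4)]
    for x in range(445,640,20):
        s=dk[abs(dk[:,0]-x)<4]
        if len(s):print(x,np.percentile(s[:,1],[1,99]).round(1),s[:,2].mean().round(1),len(s))
    # dial
    s=q[(q[:,2]>130)&(q[:,2]<205)&(q[:,0]<620)]; print('dial',s.min(0),s.max(0),len(s))
    s=q[(q[:,2]>55)&(q[:,2]<110)&(q[:,0]>560)]; print('bar',s.min(0),s.max(0),len(s))
E
```

```text
top tube (array([ 502.89531439, -135.11929286]), np.float64(60.81946301495637), np.float64(3.090718138890609), np.float64(98.80621185974937), np.float64(1.5422633661258969), 1089)
(array([ 123, 1559, 1614,  115,    0,    0,    5,  270,  915,  513, 1607,
        522,   39,   19,    8,    8,   21,   69,  198,  198,  138,  224,
        421,  147,    3,    0,    0,    1,    0,    0,    0,    0,    0,
          0,    0,    0,    0,    3,    2,    7,    7,   10,   17,   26,
         67,  152,  162,  220,  116,  119,  128,   21,    6,    6,    6,
          8,    6,    5,    9,    6,  106,   76,    1,    0,    0,    0]), array([ -6,  -2,   2,   6,  10,  14,  18,  22,  26,  30,  34,  38,  42,
        46,  50,  54,  58,  62,  66,  70,  74,  78,  82,  86,  90,  94,
        98, 102, 106, 110, 114, 118, 122, 126, 130, 134, 138, 142, 146,
       150, 154, 158, 162, 166, 170, 174, 178, 182, 186, 190, 194, 198,
       202, 206, 210, 214, 218, 222, 226, 230, 234, 238, 242, 246, 250,
       254, 258]))
465 [-189.   -74.6] 36.2 149
485 [-83. -72.] 36.4 20
505 [-164.2  -69.7] 36.4 24
525 [-120.9  -67.2]
[... 1083 characters left out ...]
8,  82,  86,  90,  94,
        98, 102, 106, 110, 114, 118, 122, 126, 130, 134, 138, 142, 146,
       150, 154, 158, 162, 166, 170, 174, 178, 182, 186, 190, 194, 198,
       202, 206, 210, 214, 218, 222, 226, 230, 234, 238, 242, 246, 250,
       254, 258]))
465 [-187.8  -74. ] 36.0 150
485 [-186.5  -69.5] 36.0 120
505 [-112.9  -68.3] 36.8 52
525 [-90.1 -65.1] 36.1 34
545 [-180.1  -65.3] 36.4 124
565 [-177.4  -62. ] 36.3 143
585 [-176.3  -59.4] 36.2 138
605 [-173.   -60.7] 36.0 127
625 [-164.2  -61.1] 35.5 42
dial [ 567.23044749 -148.54352936  138.3950105 ] [619.95044657 -88.34923502 200.80729103] 574
bar [ 579.38823716 -159.78680004   55.3061849 ] [671.51333109 -62.37453432 109.94809952] 583
```

```bash
python3 - <<'E'
from h import *
from scipy.spatial.transform import Rotation as Ro
P=[]
for n in ('top','scene'):
    d=np.load(f'pics/{n}0.npy'); Q=cloud(n,d).reshape(-1,3); P.append(Q[d.reshape(-1)>0])
for n,Q in zip(('top','scene'),P):
    q=Q[(Q[:,0]>430)&(Q[:,0]<700)&(Q[:,1]>-230)&(Q[:,1]<-40)]
    dk=q[abs(q[:,2]-36)<4]
    xs=np.arange(452,600,8.); L=[];Rr=[]
    for x in xs:
        s=dk[abs(dk[:,0]-x)<4]
        if len(s)>3: L.append((x,np.percentile(s[:,1],98.5))); Rr.append((x,np.percentile(s[:,1],1.5)))
    L=np.array(L);Rr=np.array(Rr); Rr=Rr[Rr[:,1]<-170]
    f=lambda A:least_squares(lambda p:A[:,1]-p[0]-p[1]*(A[:,0]-540),[A[:,1].mean(),.1],loss='soft_l1',f_scale=1).x
    l,r=f(L),f(Rr); yaw=np.arctan((l[1]+r[1])/2); print(n,'L',l,'R',r,'yaw',np.degrees(yaw))
    yaw=np.radians(5.5); e=np.array([np.cos(yaw),np.sin(yaw)]); m=np.array([-e[1],e[0]])
    o=np.array([540,(l[0]+r[0])/2]); w=(q[:,:2]-o); X=w@e; Y=w@m; Z=q[:,2]; 
    k=(abs(Z-36)<2.5)&(abs(Y)<45); print('origin',o,'front deck edge',np.percentile(X[k],[.2,.5,1,2]))
    k=(Z>140)&(Z<200)&(X<75)&(abs(Y)<35); print('dial X',np.percentile(X[k],[1,5,10,20]),'Y',np.percentile(Y[k],[1,99]),'Ztop',Z[k].max())
    k=(Z>52)&(Z<82)&(X>40)&(X<120)&(abs(Y)<60)
    for yy in range(-56,60,8):
        kk=k&(abs(Y-yy)<4)
        if kk.sum()>3: print(yy,kk.sum(),np.percentile(X[kk],[2,10,50]).round(1),np.percentile(Z[kk],[2,50,98]).round(1),end=' | ')
    print()
R=Ro.from_rotvec([-0.4315737,1.98639411,-1.98392179]).as_matrix(); print(R.round(3))
E
```

```text
top L [-66.75315853   0.09277656] R [-1.80514309e+02  8.76710981e-02] yaw 5.155485738517578
origin [ 540.         -123.63373382] front deck edge [-85.83443332 -85.59207758 -85.30297005 -84.20901634]
dial X [30.35960789 30.70438931 30.89859216 32.70738538] Y [-27.46734254  26.33270569] Ztop 199.8983007589435
-48 24 [78.  83.2 87.6] [62.  70.3 74.1] | -40 41 [71.6 72.8 82.4] [61.4 68.6 72.1] | -32 41 [71.6 75.2 83.6] [61.2 68.1 72.1] | -24 25 [75.3 83.3 86.9] [59.5 69.2 73. ] | -16 24 [82.8 83.2 87.9] [53.8 67.9 74. ] | -8 15 [82.9 83.3 88.3] [55.4 68.1 71.8] | 8 10 [83.3 83.4 89.5] [54.8 69.9 72.6] | 16 25 [82.6 83.  87.5] [58.3 69.8 73.1] | 24 29 [76.1 81.8 86.6] [57.  69.1 72.8] | 32 42 [71.2 72.9 82.9] [61.8 68.1 72.7] | 40 40 [71.6 74.6 83.4] [61.  69.6 72.5] | 48 24 [78.5 83.3 87.7] [59.2 70.1 73.4] | 
scene L [-65.05456807   0.10140774] R [-1.79521802e+02  8.37931160e-02] yaw 5.290526337114443
origin [ 540.         -122.28818488] front deck edge [-84.3600653  -84.2171488  -83.78356199 -82.62011145]
dial X [29.33728963 29.89320836 30.44687292 31.05663459] Y [-27.36645003  27.42193553] Ztop 199.82829425674845
-40 20 [73.7 74.1 84. ] [64.2 69.  72.7] | -32 45 [71.8 74.3 80.4] [55.8 67.  72. ] | -24 26 [82.1 82.6 85.2] [53.8 68.  73.8] | -16 25 [81.5 82.5 85.2] [55.1 68.9 73.3] | -8 32 [81.9 82.7 88.3] [52.7 68.4 77.2] | 0 43 [ 82.3  83.3 107.8] [52.5 68.  79.9] | 8 70 [ 81.9  82.9 111.2] [54.6 67.5 80.6] | 16 30 [82.5 82.9 88.6] [54.5 68.6 77.3] | 24 23 [75.3 80.2 83.9] [63.  68.6 72.6] | 32 33 [71.6 71.9 82.8] [60.8 68.  71.2] | 40 47 [71.6 73.4 81.7] [56.4 65.2 70.8] | 48 43 [80.4 82.8 87.6] [52.6 63.5 72.5] | 
[[-0.91  -0.001  0.415]
 [-0.415  0.001 -0.91 ]
 [ 0.    -1.    -0.001]]
```

```bash
cat >> h.py <<'E'
from scipy.spatial.transform import Rotation as Ro
YAW=np.radians(5.4); O=np.array([540,-123.,0]); e=np.array([np.cos(YAW),np.sin(YAW),0]); m=np.array([-e[1],e[0],0]); zz=np.array([0,0,1.])
def hand(lean):   # tool axes in world
    l=np.radians(lean); f=np.sin(l)*e-np.cos(l)*zz; return np.c_[np.cross(f,-m),f,-m]
def tcp(X,Y,Z,lean=50): # TCP that puts the rear tip edge at comparator X,Y and world height Z
    R=hand(lean); return O+X*e+Y*m+Z*zz-R@np.array([11,173,0])
def edge(p,R):     # inverse: rear tip edge in comparator X,Y and world z
    q=p+R@np.array([11,173,0])-O; return np.array([q@e,q@m,q[2]])
def rel(p0,R0,p1,R1): return (R0.T@(p1-p0)/1000).round(4), np.degrees(Ro.from_matrix(R0.T@R1).as_rotvec()).round(2)
E
python3 - <<'E'
from h import *
p0=np.array([228.176,-500.433,404.684]); R0=Ro.from_rotvec(sensors.observe()['orientation']).as_matrix()
p1=tcp(-50,-4,186); print(p1, rel(p0,R0,p1,hand(50)))
E
```

```text
[ 365.70008391 -143.49402432  305.62874535] (array([-0.2732,  0.0994, -0.2676]), array([ 8.4 , 17.85, 49.54]))
```

Request:
arm_command --increments '[-0.027,0.01,-0.027,0.84,1.79,4.95,0.08,-0.055,0.02,-0.054,1.68,3.57,9.9,0.08,-0.082,0.03,-0.08,2.52,5.36,14.86,0.08,-0.109,0.04,-0.107,3.36,7.14,19.82,0.08,-0.137,0.05,-0.134,4.2,8.93,24.77,0.08,-0.164,0.06,-0.161,5.04,10.7,29.7,0.08,-0.191,0.07,-0.187,5.88,12.5,34.7,0.08,-0.219,0.08,-0.214,6.72,14.3,39.6,0.08,-0.246,0.089,-0.241,7.56,16.07,44.6,0.08,-0.2732,0.0994,-0.2676,8.4,17.85,49.54,0.08,-0.2732,0.0994,-0.2676,8.4,17.85,49.54,0.08,-0.2732,0.0994,-0.2676,8.4,17.85,49.54,0.08,-0.2732,0.0994,-0.2676,8.4,17.85,49.54,0.08]'

```text
t: 1.72
tcp_pos: [365.8, -144.5, 305.9]
orientation: [0.703, 1.71, -1.64]
ft_force: [0.3, -0.9, 0.1]
grip_width: 46.2
```

```bash
python3 - <<'E'
from h import *
s=sensors.observe(); R=Ro.from_rotvec(s['orientation']).as_matrix()
print(s['t'],s['joint_pos'].round(3),s['ft_force'].round(2),s['grip_width'],s['tcp_pos'],edge(s['tcp_pos'],R).round(2),np.degrees((Ro.from_matrix(hand(50).T@R)).as_rotvec()).round(2))
a,d=shot('scene','s1'); b,d2=shot('top','t1')
P=cloud('scene',d).reshape(-1,3); P=P[d.reshape(-1)>0]
w=P-O; X,Y=w@e,w@m
k=(P[:,2]>140)&(X>-150)&(X<10)&(abs(Y)<60); print(k.sum())
for n in range(1): 
  q=np.c_[X,Y,P[:,2]][k]; q=q[np.argsort(q[:,0]+0*q[:,2])][-15:]; print(q.round(0).tolist())
im=np.hstack([cv2.resize(a[120:300,150:350],(440,396)),cv2.resize(b[115:295,190:340],(330,396))])
cv2.imwrite('pics/c2.png',cv2.convertScaleAbs(im[:,:,::-1],alpha=1.3,beta=15))
E
```

```text
1.725 [-0.497 -0.801 -0.817  0.774  0.44   2.734] [ 0.32 -0.86  0.12] 46.17192167993405 [ 365.76084992 -144.4659418   305.94476156] [-50.01  -5.32 186.34] [ 0.11 -0.02  0.01]
1500
[[-44.0, -27.0, 207.0], [-44.0, -32.0, 211.0], [-44.0, -29.0, 203.0], [-43.0, 25.0, 204.0], [-43.0, 21.0, 209.0], [-43.0, 24.0, 209.0], [-43.0, 16.0, 207.0], [-42.0, 23.0, 205.0], [-42.0, 22.0, 198.0], [-42.0, -32.0, 207.0], [-42.0, -28.0, 202.0], [-41.0, 24.0, 202.0], [-41.0, -30.0, 203.0], [-41.0, 24.0, 205.0], [-40.0, -30.0, 205.0]]
```

View pics/c2.png

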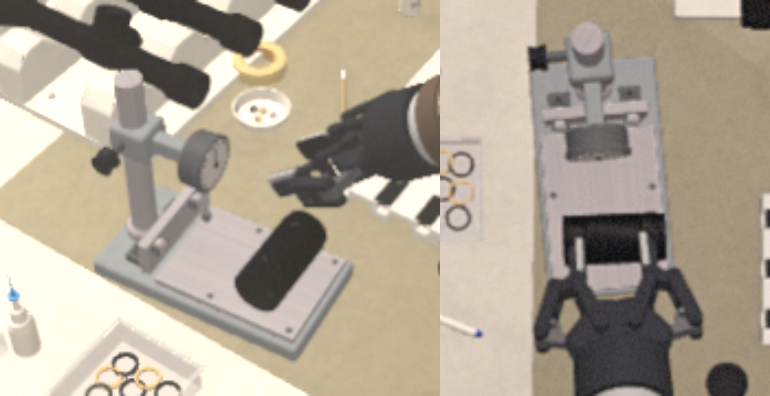

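The hand leans over the tube with the fingertips about 100 mm above it, and the stopper and dish stand clear. In the left half the tube is at (282,262) and the tips at (290,185). I'll descend and feel for contact.

```bash
cat >> h.py <<'E'
def rows(start,pts,g=0.08,lean=50):
    R=hand(lean); s=np.array(start,float); out=[]
    for p in pts:
        p=np.array(p if len(p)==3 else (p[0],s[1],p[1]),float); d=(p-s); w=d[0]*e+d[1]*m+d[2]*zz
        out+=[*(R.T@w/1000).round(4).tolist(),0,0,0,g]
    print(len(pts),out)
def now():
    s=sensors.observe(); R=Ro.from_rotvec(s['orientation']).as_matrix()
    print('t',s['t'],'edge',edge(s['tcp_pos'],R).round(2),'F',s['ft_force'].round(2),'fX %.1f'%(s['ft_force']@e),'M',s['moment'].round(2),'j',s['joint_pos'].round(2),'w',round(s['grip_width'],1))
E
python3 -c "
from h import *
rows((-50,-4,186),[(-50,150),(-50,110),(-49,94),(-49,94),(-49,91),(-49,89),(-49,88),(-49,87),(-49,86.5),(-49,86),(-49,86)])"
```

```text
11 [0.0276, 0.0231, 0.0, 0, 0, 0, 0.08, 0.0582, 0.0489, 0.0, 0, 0, 0, 0.08, 0.0698, 0.0599, -0.0, 0, 0, 0, 0.08, 0.0698, 0.0599, -0.0, 0, 0, 0, 0.08, 0.0721, 0.0618, -0.0, 0, 0, 0, 0.08, 0.0737, 0.0631, -0.0, 0, 0, 0, 0.08, 0.0744, 0.0638, -0.0, 0, 0, 0, 0.08, 0.0752, 0.0644, -0.0, 0, 0, 0, 0.08, 0.0756, 0.0647, -0.0, 0, 0, 0, 0.08, 0.076, 0.065, -0.0, 0, 0, 0, 0.08, 0.076, 0.065, -0.0, 0, 0, 0, 0.08]
```

Request:
arm_command --increments '[0.0276,0.0231,0.0,0,0,0,0.08,0.0582,0.0489,0.0,0,0,0,0.08,0.0698,0.0599,0,0,0,0,0.08,0.0698,0.0599,0,0,0,0,0.08,0.0721,0.0618,0,0,0,0,0.08,0.0737,0.0631,0,0,0,0,0.08,0.0744,0.0638,0,0,0,0,0.08,0.0752,0.0644,0,0,0,0,0.08,0.0756,0.0647,0,0,0,0,0.08,0.076,0.065,0,0,0,0,0.08,0.076,0.065,0,0,0,0,0.08]'

```text
t: 3.2
tcp_pos: [366.7, -143.6, 205.2]
orientation: [0.702, 1.711, -1.639]
ft_force: [0.4, 0.5, 0.7]
grip_width: 46.1
```

```bash
python3 -c "
from h import *
now()
rows((-49,-4,86),[(-49,85.5),(-49,85),(-49,84.5),(-49,84),(-49,84)])"
```

```text
t 3.2 edge [-48.95  -4.34  85.66] F [0.38 0.5  0.65] fX 0.4 M [-0.13  0.73 -0.03] j [-0.49 -0.78 -1.    0.57  0.44  2.74] w 46.1
5 [0.0004, 0.0003, 0.0, 0, 0, 0, 0.08, 0.0008, 0.0006, 0.0, 0, 0, 0, 0.08, 0.0011, 0.001, 0.0, 0, 0, 0, 0.08, 0.0015, 0.0013, 0.0, 0, 0, 0, 0.08, 0.0015, 0.0013, 0.0, 0, 0, 0, 0.08]
```

Request:
arm_command --increments '[0.0004,0.0003,0.0,0,0,0,0.08,0.0008,0.0006,0.0,0,0,0,0.08,0.0011,0.001,0.0,0,0,0,0.08,0.0015,0.0013,0.0,0,0,0,0.08,0.0015,0.0013,0.0,0,0,0,0.08]'

```text
t: 3.82
tcp_pos: [366.8, -143.6, 203.3]
orientation: [0.702, 1.711, -1.639]
ft_force: [-0.1, 0.1, 0.7]
grip_width: 46.2
```

```bash
python3 -c "
from h import *
now()
rows((-49,-4,84),[(-49,83.5),(-49,83),(-49,82.5),(-49,82),(-49,82)])"
```

```text
t 3.825 edge [-48.9   -4.35  83.68] F [-0.14  0.11  0.66] fX -0.1 M [-0.13  0.65 -0.04] j [-0.49 -0.78 -1.01  0.56  0.44  2.74] w 46.2
5 [0.0004, 0.0003, 0.0, 0, 0, 0, 0.08, 0.0008, 0.0006, 0.0, 0, 0, 0, 0.08, 0.0011, 0.001, 0.0, 0, 0, 0, 0.08, 0.0015, 0.0013, 0.0, 0, 0, 0, 0.08, 0.0015, 0.0013, 0.0, 0, 0, 0, 0.08]
```

Request:
arm_command --increments '[0.0004,0.0003,0.0,0,0,0,0.08,0.0008,0.0006,0.0,0,0,0,0.08,0.0011,0.001,0.0,0,0,0,0.08,0.0015,0.0013,0.0,0,0,0,0.08,0.0015,0.0013,0.0,0,0,0,0.08]'

```text
t: 4.45
tcp_pos: [366.8, -143.6, 201.2]
orientation: [0.702, 1.711, -1.639]
ft_force: [-0.0, -1.3, 0.8]
grip_width: 46.1
```

```bash
python3 -c "
from h import *
now()
d=shot('scene','s2')[1]; P=cloud('scene',d).reshape(-1,3); w=P-O; X,Y,Z=w@e,w@m,P[:,2]
k=(X>-80)&(X<0)&(Y>15)&(Y<45)&(Z>60)&(Z<125)
H=np.full((14,10),0.)
for i,x in enumerate(range(-70,0,5)): 
  kk=k&(abs(X-x)<2.5); print(x,kk.sum(),np.percentile(Z[kk],[2,50,98]).round(0) if kk.sum() else '')
a=cv2.imread('pics/s2.png')[200:280,230:340]; cv2.imwrite('pics/c3.png',cv2.resize(a,None,fx=6,fy=6,interpolation=cv2.INTER_CUBIC))
"
```

```text
t 4.45 edge [-48.88  -4.35  81.67] F [-0.04 -1.26  0.81] fX -0.2 M [-0.09  0.7  -0.  ] j [-0.49 -0.78 -1.01  0.56  0.44  2.74] w 46.1
-70 2 [121. 122. 123.]
-65 16 [102. 118. 124.]
-60 74 [ 61.  72. 119.]
-55 56 [ 72.  79. 114.]
-50 39 [ 78.  83. 111.]
-45 32 [ 81.  85. 108.]
-40 28 [ 83.  87. 100.]
-35 21 [84. 86. 89.]
-30 17 [83. 85. 88.]
-25 21 [81. 83. 86.]
-20 14 [78. 80. 83.]
-15 14 [62. 72. 77.]
-10 0 
-5 0
```

View pics/c3.png

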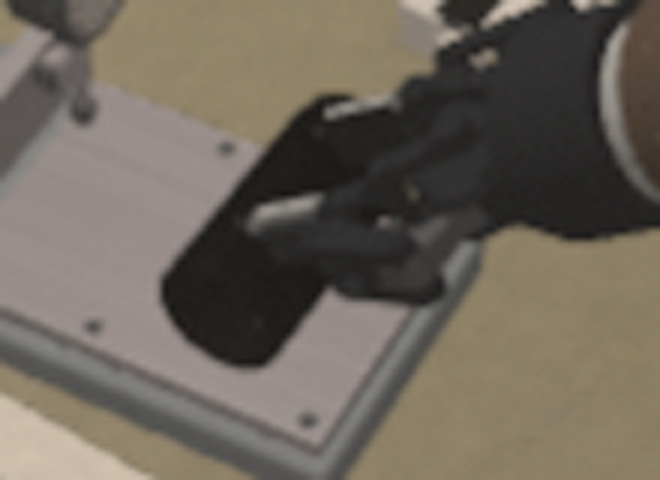

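The fingers are just behind the tube's crown, near crop pixels (260,215) and (340,110), and not yet loaded. The depth shows the tips about 3 mm short of nominal at this opening, so I'll continue down.

Request:
arm_command --increments '[0.0004,0.0003,0.0,0,0,0,0.08,0.0008,0.0006,0.0,0,0,0,0.08,0.0011,0.001,0.0,0,0,0,0.08,0.0015,0.0013,0.0,0,0,0,0.08,0.0015,0.0013,0.0,0,0,0,0.08]'

```text
t: 5.12
tcp_pos: [366.9, -143.6, 199.5]
orientation: [0.702, 1.71, -1.639]
ft_force: [-0.6, 0.6, 1.6]
grip_width: 45.9
```

```bash
python3 -c "
from h import *
now()"
```

```text
t 5.125 edge [-48.74  -4.4   79.95] F [-0.64  0.62  1.62] fX -0.6 M [-0.04  0.55  0.02] j [-0.49 -0.78 -1.01  0.55  0.44  2.74] w 45.9
```

```bash
cat >> h.py <<'E'
def stroke(start,X0,t0,t1,n=14,press=1.5,off=(2.7,-2.2),Y=-4,ramp=4,lift=20,back=None,g=0.08):
    """rear edge rolls on top of the tube (axis at X0) from angle t0 to t1 (deg)"""
    u=(1-np.cos(np.pi*np.arange(1,n+1)/n))/2; th=np.radians(t0+(t1-t0)*u); pr=press*np.minimum(1,np.arange(1,n+1)/ramp)
    X=X0+off[0]+25*(th-np.radians(t0))+25*np.sin(th); Z=61+off[1]+25*np.cos(th)-pr
    pts=[(x,Y,z) for x,z in zip(X,Z)]+[(X[-1]-1,Y,Z[-1]+lift/2),(X[-1]-4,Y,Z[-1]+lift)]
    print('axis end',X0+25*np.radians(t1-t0),'last',np.round(pts[-1],2)); rows(start,pts,g)
E
python3 -c "
from h import *
stroke((-49,-4,80),-38.2,-32.6,20)"
```

```text
axis end -15.248920336274569 last [ -8.    -4.   100.79]
16 [-0.0001, 0.0007, -0.0, 0, 0, 0, 0.08, -0.0011, 0.0018, -0.0, 0, 0, 0, 0.08, -0.003, 0.0036, -0.0, 0, 0, 0, 0.08, -0.0055, 0.006, -0.0, 0, 0, 0, 0.08, -0.0088, 0.0088, -0.0, 0, 0, 0, 0.08, -0.0124, 0.012, -0.0, 0, 0, 0, 0.08, -0.0159, 0.0156, -0.0, 0, 0, 0, 0.08, -0.0193, 0.0195, 0.0, 0, 0, 0, 0.08, -0.0224, 0.0232, 0.0, 0, 0, 0, 0.08, -0.0249, 0.0267, -0.0, 0, 0, 0, 0.08, -0.027, 0.0297, 0.0, 0, 0, 0, 0.08, -0.0284, 0.032, 0.0, 0, 0, 0, 0.08, -0.0292, 0.0335, -0.0, 0, 0, 0, 0.08, -0.0295, 0.034, -0.0, 0, 0, 0, 0.08, -0.0366, 0.0268, 0.0, 0, 0, 0, 0.08, -0.0423, 0.018, -0.0, 0, 0, 0, 0.08]
```

Request:
arm_command --increments '[-0.0001,0.0007,0,0,0,0,0.08,-0.0011,0.0018,0,0,0,0,0.08,-0.003,0.0036,0,0,0,0,0.08,-0.0055,0.006,0,0,0,0,0.08,-0.0088,0.0088,0,0,0,0,0.08,-0.0124,0.012,0,0,0,0,0.08,-0.0159,0.0156,0,0,0,0,0.08,-0.0193,0.0195,0,0,0,0,0.08]'

```text
t: 6.12
tcp_pos: [394.6, -141.2, 202.0]
orientation: [0.703, 1.71, -1.639]
ft_force: [0.4, -4.2, 5.0]
grip_width: 45.8
```

```bash
cat >> h.py <<'E'
def look(tag,n='top',X0=-20):
    d=shot(n,tag)[1]; P=cloud(n,d).reshape(-1,3); P=P[d.reshape(-1)>0]; w=P-O; X,Y,Z=w@e,w@m,P[:,2]
    k=(abs(X-X0)<27)&(Y<60)&(Y>-75)&(Z>60)&(Z<89)
    Q=np.c_[X,Y,Z][k]
    f=lambda q:np.hypot((Q[:,0]-q[0])*np.cos(q[2])+Q[:,1]*np.sin(q[2]),Q[:,2]-q[1])-25
    r=least_squares(f,[X0,61,0.],loss='soft_l1',f_scale=1); a=r.x[2]
    k=abs(r.fun)<2.5; yy=(-(Q[:,0]-r.x[0])*np.sin(a)+Q[:,1]*np.cos(a))[k]
    print(n,'axis at Y=0: X %.1f z %.1f askew %.2f deg; y-range'%(r.x[0],r.x[1],np.degrees(a)),np.percentile(yy,[.5,99.5]).round(1),k.sum(),'ends X L %.1f R %.1f'%(r.x[0]-36*np.tan(a),r.x[0]+36*np.tan(a)))
E
python3 -c "
from h import *
now(); look('t2','top',-28); look('s3','scene',-28)"
```

```text
t 6.125 edge [-20.9   -4.72  82.55] F [ 0.44 -4.18  5.01] fX 0.0 M [-0.6  -0.17 -0.62] j [-0.45 -0.69 -0.97  0.49  0.41  2.77] w 45.8
top axis at Y=0: X -23.4 z 60.6 askew -3.18 deg; y-range [-58.3  40.1] 686 ends X L -21.4 R -25.4
scene axis at Y=0: X -23.0 z 60.9 askew -2.57 deg; y-range [-38.5  41.6] 267 ends X L -21.4 R -24.6
```

```bash
python3 -c "
from h import *
# commanded edge now: row 8
R=hand(50); c=np.array([-49,-4,80])+np.array([ (R@[-19.3,19.5,0])@e,0,(R@[-19.3,19.5,0])[2]]); print(c)
th=np.radians(-32.6+52.6*.611); 
# continue from angle th
stroke(c,-23.4,np.degrees(th),20,n=7,ramp=1,off=(c[0]+23.4-25*np.sin(th),c[2]+1.5-61-25*np.cos(th)))"
```

```text
[-21.65633249  -4.          82.25029936]
axis end -14.472030010810803 last [ -7.98  -4.   100.74]
9 [-0.0006, 0.0007, -0.0, 0, 0, 0, 0.08, -0.0021, 0.0026, 0.0, 0, 0, 0, 0.08, -0.0043, 0.0054, -0.0, 0, 0, 0, 0.08, -0.0066, 0.0087, -0.0, 0, 0, 0, 0.08, -0.0085, 0.0117, 0.0, 0, 0, 0, 0.08, -0.0098, 0.0138, -0.0, 0, 0, 0, 0.08, -0.0102, 0.0145, -0.0, 0, 0, 0, 0.08, -0.0172, 0.0073, 0.0, 0, 0, 0, 0.08, -0.023, -0.0014, 0.0, 0, 0, 0, 0.08]
```

Request:
arm_command --increments '[-0.0006,0.0007,0,0,0,0,0.08,-0.0021,0.0026,0,0,0,0,0.08,-0.0043,0.0054,0,0,0,0,0.08,-0.0066,0.0087,0,0,0,0,0.08,-0.0085,0.0117,0,0,0,0,0.08,-0.0098,0.0138,0,0,0,0,0.08,-0.0102,0.0145,0,0,0,0,0.08,-0.0172,0.0073,0,0,0,0,0.08,-0.023,-0.0014,0,0,0,0,0.08,-0.023,-0.0014,0,0,0,0,0.08]'

```text
t: 7.48
tcp_pos: [407.7, -139.7, 221.0]
orientation: [0.703, 1.71, -1.638]
ft_force: [0.2, -0.3, 0.3]
grip_width: 46.4
```

```bash
python3 -c "
from h import *
now(); look('t3','top',-15); look('s4','scene',-15)"
```

```text
t 7.475 edge [ -7.71  -4.35 101.57] F [ 0.18 -0.28  0.3 ] fX 0.2 M [-0.06  0.69  0.  ] j [-0.43 -0.67 -0.92  0.51  0.39  2.79] w 46.4
top axis at Y=0: X -16.4 z 61.0 askew -3.01 deg; y-range [-58.6  39.4] 624 ends X L -14.5 R -18.3
scene axis at Y=0: X -15.9 z 60.9 askew -1.83 deg; y-range [-47.9  41.6] 318 ends X L -14.8 R -17.1
```

```bash
cat >> h.py <<'E'
def full(start,X0,t0,t1,n=14,press=1.5,off=(2.7,-2.2),Y=-4,lift=20,g=0.08,lead=1.5):
    """back over the tube, down to just above it, roll, lift"""
    T0=np.radians(t0); u=(1-np.cos(np.pi*np.arange(1,n+1)/n))/2; th=np.radians(t0+(t1-t0)*u); pr=press*np.minimum(1,np.arange(1,n+1)/4)
    X=X0+off[0]+25*(th-T0)+25*np.sin(th); Z=61+off[1]+25*np.cos(th)-pr
    xs,zs=X0+off[0]+25*np.sin(T0),61+off[1]+25*np.cos(T0)
    pts=[(xs-1,Y,max(start[2],100)),(xs-1,Y,zs+6),(xs,Y,zs+.5)]+[(x,Y,z) for x,z in zip(X,Z)]
    if lift: pts+=[(X[-1]-1,Y,Z[-1]+lift/2),(X[-1]-4,Y,Z[-1]+lift)]
    print('axis end',X0+25*np.radians(t1-t0),'last',np.round(pts[-1],2)); rows(start,pts,g)
E
python3 -c "
from h import *
full((-8,-4,100.75),-16.2,-33,18)"
```

```text
axis end 6.052947962927703 last [ 12.48  -4.   101.08]
19 [0.0129, -0.0154, -0.0, 0, 0, 0, 0.08, 0.0244, -0.0058, -0.0, 0, 0, 0, 0.08, 0.028, -0.0015, -0.0, 0, 0, 0, 0.08, 0.0282, -0.0006, 0.0, 0, 0, 0, 0.08, 0.0272, 0.0005, 0.0, 0, 0, 0, 0.08, 0.0254, 0.0022, 0.0, 0, 0, 0, 0.08, 0.0229, 0.0046, -0.0, 0, 0, 0, 0.08, 0.0197, 0.0072, 0.0, 0, 0, 0, 0.08, 0.0163, 0.0103, -0.0, 0, 0, 0, 0.08, 0.0128, 0.0138, 0.0, 0, 0, 0, 0.08, 0.0094, 0.0175, 0.0, 0, 0, 0, 0.08, 0.0065, 0.0211, 0.0, 0, 0, 0, 0.08, 0.0039, 0.0245, -0.0, 0, 0, 0, 0.08, 0.0019, 0.0273, 0.0, 0, 0, 0, 0.08, 0.0005, 0.0295, -0.0, 0, 0, 0, 0.08, -0.0004, 0.0309, -0.0, 0, 0, 0, 0.08, -0.0007, 0.0314, 0.0, 0, 0, 0, 0.08, -0.0077, 0.0242, -0.0, 0, 0, 0, 0.08, -0.0134, 0.0155, 0.0, 0, 0, 0, 0.08]
```

Request:
arm_command --increments '[0.0129,-0.0154,0,0,0,0,0.08,0.0244,-0.0058,0,0,0,0,0.08,0.028,-0.0015,0,0,0,0,0.08,0.0282,-0.0006,0,0,0,0,0.08,0.0272,0.0005,0,0,0,0,0.08,0.0254,0.0022,0,0,0,0,0.08,0.0229,0.0046,0,0,0,0,0.08,0.0197,0.0072,0,0,0,0,0.08,0.0163,0.0103,0,0,0,0,0.08,0.0128,0.0138,0,0,0,0,0.08,0.0094,0.0175,0,0,0,0,0.08,0.0065,0.0211,0,0,0,0,0.08,0.0039,0.0245,0,0,0,0,0.08,0.0019,0.0273,0,0,0,0,0.08,0.0005,0.0295,0,0,0,0,0.08,-0.0004,0.0309,0,0,0,0,0.08,-0.0007,0.0314,0,0,0,0,0.08,-0.0077,0.0242,0,0,0,0,0.08,-0.0134,0.0155,0,0,0,0,0.08,-0.0134,0.0155,0,0,0,0,0.08]'

```text
t: 10.07
tcp_pos: [428.1, -137.8, 221.4]
orientation: [0.703, 1.71, -1.638]
ft_force: [0.4, 0.6, 0.0]
grip_width: 46.2
```

```bash
python3 -c "
from h import *
now(); look('t4','top',5); look('s5','scene',5)
full((12.5,-4,101.1),6.0,-33,18)"
```

```text
t 10.075 edge [ 12.83  -4.35 101.91] F [0.4  0.65 0.05] fX 0.5 M [-0.02  0.66  0.03] j [-0.4  -0.61 -0.89  0.47  0.37  2.81] w 46.2
top axis at Y=0: X 5.0 z 60.8 askew -3.03 deg; y-range [-59.8  39.3] 610 ends X L 6.9 R 3.1
scene axis at Y=0: X 5.3 z 61.0 askew -1.99 deg; y-range [-49.3  40.7] 320 ends X L 6.6 R 4.1
axis end 28.252947962927703 last [ 34.68  -4.   101.08]
19 [0.0118, -0.0141, -0.0, 0, 0, 0, 0.08, 0.0236, -0.0043, -0.0, 0, 0, 0, 0.08, 0.0272, 0.0, 0.0, 0, 0, 0, 0.08, 0.0274, 0.0009, -0.0, 0, 0, 0, 0.08, 0.0264, 0.002, 0.0, 0, 0, 0, 0.08, 0.0246, 0.0038, -0.0, 0, 0, 0, 0.08, 0.0221, 0.0061, -0.0, 0, 0, 0, 0.08, 0.0189, 0.0087, -0.0, 0, 0, 0, 0.08, 0.0155, 0.0119, -0.0, 0, 0, 0, 0.08, 0.012, 0.0153, -0.0, 0, 0, 0, 0.08, 0.0086, 0.019, 0.0, 0, 0, 0, 0.08, 0.0056, 0.0226, 0.0, 0, 0, 0, 0.08, 0.0031, 0.026, -0.0, 0, 0, 0, 0.08, 0.0011, 0.0289, -0.0, 0, 0, 0, 0.08, -0.0003, 0.0311, -0.0, 0, 0, 0, 0.08, -0.0012, 0.0325, 0.0, 0, 0, 0, 0.08, -0.0015, 0.0329, 0.0, 0, 0, 0, 0.08, -0.0085, 0.0257, -0.0, 0, 0, 0, 0.08, -0.0142, 0.017, -0.0, 0, 0, 0, 0.08]
```

```bash
python3 -c "
from h import *
full((12.5,-4,101.1),5.1,-33,20)
p0=tcp(33.5,-4,101.1);print(rel(tcp(0,0,0,50),hand(50),tcp(0,0,0,57),hand(57)))"
```

```text
axis end 28.225612588924868 last [ 35.48  -4.   100.79]
19 [0.0124, -0.0148, -0.0, 0, 0, 0, 0.08, 0.0242, -0.0049, -0.0, 0, 0, 0, 0.08, 0.0277, -0.0006, 0.0, 0, 0, 0, 0.08, 0.0279, 0.0002, -0.0, 0, 0, 0, 0.08, 0.0269, 0.0014, -0.0, 0, 0, 0, 0.08, 0.025, 0.0032, -0.0, 0, 0, 0, 0.08, 0.0224, 0.0056, -0.0, 0, 0, 0, 0.08, 0.0191, 0.0084, -0.0, 0, 0, 0, 0.08, 0.0155, 0.0116, -0.0, 0, 0, 0, 0.08, 0.0119, 0.0153, -0.0, 0, 0, 0, 0.08, 0.0085, 0.0191, -0.0, 0, 0, 0, 0.08, 0.0054, 0.0229, 0.0, 0, 0, 0, 0.08, 0.0029, 0.0264, 0.0, 0, 0, 0, 0.08, 0.0008, 0.0295, 0.0, 0, 0, 0, 0.08, -0.0006, 0.0318, 0.0, 0, 0, 0, 0.08, -0.0015, 0.0332, -0.0, 0, 0, 0, 0.08, -0.0018, 0.0337, 0.0, 0, 0, 0, 0.08, -0.0088, 0.0265, 0.0, 0, 0, 0, 0.08, -0.0145, 0.0178, -0.0, 0, 0, 0, 0.08]
(array([ 0.0212, -0.0001, -0.    ]), array([-0.,  0.,  7.]))
```

Request:
arm_command --increments '[0.0124,-0.0148,0,0,0,0,0.08,0.0242,-0.0049,0,0,0,0,0.08,0.0277,-0.0006,0,0,0,0,0.08,0.0279,0.0002,0,0,0,0,0.08,0.0269,0.0014,0,0,0,0,0.08,0.025,0.0032,0,0,0,0,0.08,0.0224,0.0056,0,0,0,0,0.08,0.0191,0.0084,0,0,0,0,0.08,0.0155,0.0116,0,0,0,0,0.08,0.0119,0.0153,0,0,0,0,0.08,0.0085,0.0191,0,0,0,0,0.08,0.0054,0.0229,0,0,0,0,0.08,0.0029,0.0264,0,0,0,0,0.08,0.0008,0.0295,0,0,0,0,0.08,-0.0006,0.0318,0,0,0,0,0.08,-0.0015,0.0332,0,0,0,0,0.08,-0.0018,0.0337,0,0,0,0,0.08,-0.0088,0.0265,0,0,0,0,0.08,-0.0145,0.0178,0,0,0,0,0.08,-0.0145,0.0178,0,0,0,0,0.08]'

```text
t: 12.68
tcp_pos: [451.0, -135.6, 221.0]
orientation: [0.703, 1.71, -1.638]
ft_force: [-0.1, 0.0, 0.2]
grip_width: 46.0
```

```bash
python3 -c "
from h import *
now(); look('t5','top',28); look('s6','scene',28)
R=hand(50)
# back 30 and re-lean to 57
for X in (15,5,): print(rel(tcp(35.5,-4,100.8),R,tcp(X,-4,105,57),hand(57)))"
```

```text
t 12.675 edge [ 35.8   -4.34 101.59] F [-0.12  0.02  0.15] fX -0.1 M [-0.07  0.68  0.04] j [-0.37 -0.54 -0.86  0.43  0.35  2.83] w 46.0
top axis at Y=0: X 26.8 z 60.7 askew -2.81 deg; y-range [-60.7  37.8] 437 ends X L 28.6 R 25.0
scene axis at Y=0: X 27.4 z 60.9 askew -1.84 deg; y-range [-47.7  40. ] 314 ends X L 28.6 R 26.2
(array([ 0.0311, -0.0185,  0.    ]), array([-0.,  0.,  7.]))
(array([ 0.0376, -0.0261,  0.    ]), array([-0.,  0.,  7.]))
```

```bash
python3 - <<'E'
s=open('h.py').read()
s=s.replace("lift=20,g=0.08,lead=1.5):","lift=20,g=0.08,lean=50,Y1=None):").replace("pts=[(xs-1,Y,max(start[2],100)),(xs-1,Y,zs+6),(xs,Y,zs+.5)]+[(x,Y,z) for x,z in zip(X,Z)]","Y1=Y if Y1 is None else Y1; pts=[(xs-1,Y,max(start[2],100)),(xs-1,Y,zs+6),(xs,Y,zs+.5)]+[(x,Y+(Y1-Y)*w,z) for x,z,w in zip(X,Z,u)]; Y=Y1").replace("np.round(pts[-1],2)); rows(start,pts,g)\n    \"\"\"back","")
i=s.rindex("rows(start,pts,g)"); s=s[:i]+"rows(start,pts,g,lean)"+s[i+len("rows(start,pts,g)"):]
open('h.py','w').write(s)
E
python3 -c "
from h import *
full((15,-4,105),27.1,-37,5,press=2,off=(2.9,-1.9),lean=57,Y=-6,Y1=-2,lift=0)"
```

```text
axis end 45.42595714594046 last [50.5 -2.  82. ]
17 [0.0006, -0.0009, 0.002, 0, 0, 0, 0.08, 0.0173, 0.01, 0.002, 0, 0, 0, 0.08, 0.0214, 0.0138, 0.002, 0, 0, 0, 0.08, 0.0219, 0.0146, 0.0019, 0, 0, 0, 0.08, 0.0213, 0.0157, 0.0018, 0, 0, 0, 0.08, 0.0201, 0.0173, 0.0016, 0, 0, 0, 0.08, 0.0184, 0.0195, 0.0012, 0, 0, 0, 0.08, 0.016, 0.0218, 0.0009, 0, 0, 0, 0.08, 0.0133, 0.0245, 0.0004, 0, 0, 0, 0.08, 0.0106, 0.0275, -0.0, 0, 0, 0, 0.08, 0.008, 0.0306, -0.0004, 0, 0, 0, 0.08, 0.0057, 0.0337, -0.0009, 0, 0, 0, 0.08, 0.0037, 0.0365, -0.0012, 0, 0, 0, 0.08, 0.002, 0.0389, -0.0016, 0, 0, 0, 0.08, 0.0009, 0.0407, -0.0018, 0, 0, 0, 0.08, 0.0002, 0.0419, -0.0019, 0, 0, 0, 0.08, -0.0001, 0.0423, -0.002, 0, 0, 0, 0.08]
```

Request:
arm_command --increments '[0.01,-0.006,0,0,0,2.3,0.08,0.021,-0.0125,0,0,0,4.6,0.08,0.0311,-0.0185,0,0,0,7,0.08,0.0311,-0.0185,0,0,0,7,0.08,0.0311,-0.0185,0,0,0,7,0.08]'

```text
t: 13.4
tcp_pos: [417.2, -138.9, 208.4]
orientation: [0.79, 1.635, -1.555]
ft_force: [-0.3, 0.0, -0.1]
grip_width: 46.2
```

```bash
python3 -c "
from h import *
now(); s=sensors.observe(); print(np.degrees((Ro.from_matrix(hand(57).T@Ro.from_rotvec(s['orientation']).as_matrix())).as_rotvec()).round(2))"
```

```text
t 13.4 edge [ 15.34  -4.43 104.99] F [-0.32  0.04 -0.05] fX -0.3 M [-0.04  0.72 -0.03] j [-0.43 -0.67 -1.    0.32  0.43  2.84] w 46.2
[ 0.05 -0.06  0.  ]
```

Request:
arm_command --increments '[0.0006,-0.0009,0.002,0,0,0,0.08,0.0173,0.01,0.002,0,0,0,0.08,0.0214,0.0138,0.002,0,0,0,0.08,0.0219,0.0146,0.0019,0,0,0,0.08,0.0213,0.0157,0.0018,0,0,0,0.08,0.0201,0.0173,0.0016,0,0,0,0.08,0.0184,0.0195,0.0012,0,0,0,0.08,0.016,0.0218,0.0009,0,0,0,0.08,0.0133,0.0245,0.0004,0,0,0,0.08,0.0106,0.0275,0,0,0,0,0.08,0.008,0.0306,-0.0004,0,0,0,0.08,0.0057,0.0337,-0.0009,0,0,0,0.08,0.0037,0.0365,-0.0012,0,0,0,0.08,0.002,0.0389,-0.0016,0,0,0,0.08,0.0009,0.0407,-0.0018,0,0,0,0.08,0.0002,0.0419,-0.0019,0,0,0,0.08,-0.0001,0.0423,-0.002,0,0,0,0.08]'

```text
t: 15.52
tcp_pos: [452.6, -133.9, 186.1]
orientation: [0.792, 1.633, -1.555]
ft_force: [-1.8, -3.4, 5.1]
grip_width: 45.7
```

```bash
python3 -c "
from h import *
now(); look('t6','top',44); look('s7','scene',44)
a=cv2.imread('pics/s7.png')[150:280,185:325];b=cv2.imread('pics/t6.png')[125:265,220:310]
cv2.imwrite('pics/c4.png',cv2.convertScaleAbs(np.hstack([cv2.resize(a,(475,441)),cv2.resize(b,(284,441))]),alpha=1.5,beta=25))"
```

```text
t 15.525 edge [51.22 -2.92 82.85] F [-1.83 -3.44  5.07] fX -2.1 M [-0.32  0.06 -0.48] j [-0.38 -0.54 -0.98  0.18  0.39  2.87] w 45.7
top axis at Y=0: X 44.6 z 60.8 askew -2.52 deg; y-range [-61.6  37.9] 382 ends X L 46.2 R 43.0
scene axis at Y=0: X 45.2 z 60.9 askew -1.64 deg; y-range [-30.7  39.3] 179 ends X L 46.3 R 44.2
```

View pics/c4.png

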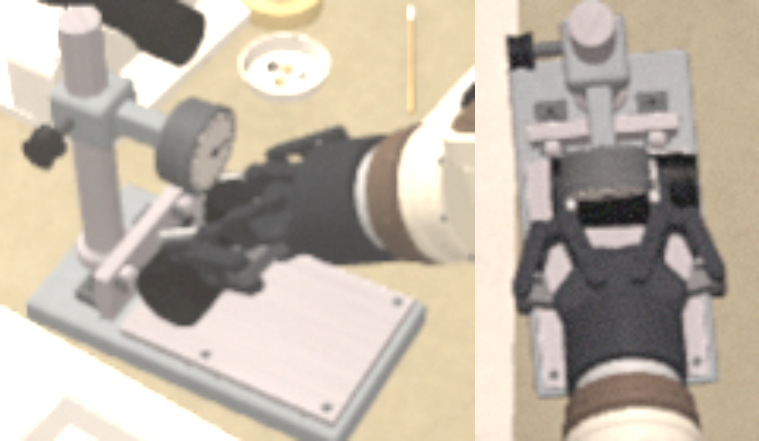

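The left end has reached its roller (fit X≈46.2, home 46.3). The right end lags by 2–3 mm, and the hand clears the dial. Next: lift, back off, shut the fingers and move over the right end.

```bash
python3 -c "
from h import *
rows((50.5,-2,82),[(49,-2,92),(46,-2,104),(20,-2,110)],lean=57)
rows((50.5,-2,82),[(20,-20,110),(20,-36,110)],g=-1,lean=57)"
```

```text
3 [-0.0076, -0.0067, 0.0, 0, 0, 0, 0.08, -0.016, -0.0158, -0.0, 0, 0, 0, 0.08, -0.0069, -0.0408, -0.0, 0, 0, 0, 0.08]
2 [-0.0069, -0.0408, 0.018, 0, 0, 0, -1, -0.0069, -0.0408, 0.034, 0, 0, 0, -1]
```

Request:
arm_command --increments '[-0.0076,-0.0067,0,0,0,0,0.08,-0.016,-0.0158,0,0,0,0,0.08,-0.0069,-0.0408,0,0,0,0,0.08,-0.0069,-0.0408,0.018,0,0,0,-1,-0.0069,-0.0408,0.034,0,0,0,-1,-0.0069,-0.0408,0.034,0,0,0,-1,-0.0069,-0.0408,0.034,0,0,0,-1,-0.0069,-0.0408,0.034,0,0,0,-1]'

```text
t: 16.62
tcp_pos: [425.0, -169.9, 212.9]
orientation: [0.79, 1.636, -1.555]
ft_force: [-0.2, 0.1, -0.0]
grip_width: -0.3
```

```bash
python3 -c "
from h import *
now(); look('t7','top',44); look('s8','scene',44)
full((20,-36,110),43.6,-18,-6,n=12,press=2,off=(0,0),lean=57,Y=-36,lift=0,g=-1)"
```

```text
t 16.625 edge [ 20.18 -35.85 109.42] F [-0.19  0.13 -0.05] fX -0.2 M [ 0.01  0.81 -0.05] j [-0.49 -0.6  -0.95  0.31  0.48  2.79] w -0.3
top axis at Y=0: X 44.5 z 60.8 askew -1.86 deg; y-range [-61.2  37.8] 508 ends X L 45.7 R 43.3
scene axis at Y=0: X 44.9 z 60.7 askew -1.85 deg; y-range [-60.   38.8] 654 ends X L 46.0 R 43.7
axis end 48.83598775598299 last [ 46.22 -36.    83.86]
15 [-0.0081, 0.0125, 0.0, 0, 0, 0, -1, 0.008, 0.0229, 0.0, 0, 0, 0, -1, 0.0121, 0.0268, 0.0, 0, 0, 0, -1, 0.0128, 0.0275, 0.0, 0, 0, 0, -1, 0.0129, 0.0281, -0.0, 0, 0, 0, -1, 0.0128, 0.029, 0.0, 0, 0, 0, -1, 0.0125, 0.0301, -0.0, 0, 0, 0, -1, 0.0117, 0.031, -0.0, 0, 0, 0, -1, 0.0108, 0.0321, 0.0, 0, 0, 0, -1, 0.01, 0.0331, 0.0, 0, 0, 0, -1, 0.0092, 0.0341, -0.0, 0, 0, 0, -1, 0.0085, 0.035, -0.0, 0, 0, 0, -1, 0.0081, 0.0357, 0.0, 0, 0, 0, -1, 0.0077, 0.0361, -0.0, 0, 0, 0, -1, 0.0076, 0.0362, 0.0, 0, 0, 0, -1]
```

Request:
arm_command --increments '[-0.0081,0.0125,0,0,0,0,-1,0.008,0.0229,0,0,0,0,-1,0.0121,0.0268,0,0,0,0,-1,0.0128,0.0275,0,0,0,0,-1,0.0129,0.0281,0,0,0,0,-1,0.0128,0.029,0,0,0,0,-1,0.0125,0.0301,0,0,0,0,-1,0.0117,0.031,0,0,0,0,-1,0.0108,0.0321,0,0,0,0,-1,0.01,0.0331,0,0,0,0,-1,0.0092,0.0341,0,0,0,0,-1,0.0085,0.035,0,0,0,0,-1,0.0081,0.0357,0,0,0,0,-1,0.0077,0.0361,0,0,0,0,-1,0.0076,0.0362,0,0,0,0,-1]'

```text
t: 18.6
tcp_pos: [451.2, -167.8, 187.5]
orientation: [0.791, 1.634, -1.554]
ft_force: [-4.3, 0.5, 5.0]
grip_width: -0.3
```

```bash
python3 -c "
from h import *
now(); look('t8','top',45); look('s9','scene',45)"
```

```text
t 18.6 edge [ 46.63 -36.36  84.17] F [-4.32  0.54  4.95] fX -4.3 M [-0.1   0.41 -0.07] j [-0.46 -0.49 -0.94  0.2   0.46  2.82] w -0.3
top axis at Y=0: X 46.2 z 60.5 askew 0.11 deg; y-range [-61.3  37.8] 373 ends X L 46.1 R 46.3
scene axis at Y=0: X 46.6 z 60.9 askew 0.47 deg; y-range [-38.5  39.1] 517 ends X L 46.3 R 46.9
```

```bash
python3 -c "
from h import *
rows((46.2,-36,83.9),[(46.2,-36,86),(46,-36,92),(43,-36,104),(20,-36,110)],g=-1,lean=57)
rows((46.2,-36,83.9),[(20,-20,110),(20,-3,110)],g=0.08,lean=57)"
```

```text
4 [-0.0018, -0.0011, 0.0, 0, 0, 0, -1, -0.0067, -0.0046, 0.0, 0, 0, 0, -1, -0.0151, -0.0136, -0.0, 0, 0, 0, -1, -0.0076, -0.0362, 0.0, 0, 0, 0, -1]
2 [-0.0076, -0.0362, -0.016, 0, 0, 0, 0.08, -0.0076, -0.0362, -0.033, 0, 0, 0, 0.08]
```

Request:
arm_command --increments '[-0.0018,-0.0011,0,0,0,0,-1,-0.0067,-0.0046,0,0,0,0,-1,-0.0151,-0.0136,0,0,0,0,-1,-0.0076,-0.0362,0,0,0,0,-1,-0.0076,-0.0362,-0.016,0,0,0,0.08,-0.0076,-0.0362,-0.033,0,0,0,0.08,-0.0076,-0.0362,-0.033,0,0,0,0.08,-0.0076,-0.0362,-0.033,0,0,0,0.08]'

```text
t: 19.7
tcp_pos: [422.1, -137.3, 213.6]
orientation: [0.79, 1.634, -1.554]
ft_force: [-0.3, 0.5, 0.3]
grip_width: 46.2
```

```bash
python3 -c "
from h import *
now(); look('t9','top',45); look('s10','scene',45)
a=cv2.imread('pics/s10.png')[185:265,190:300]
cv2.imwrite('pics/c5.png',cv2.convertScaleAbs(cv2.resize(a,None,fx=7,fy=7,interpolation=cv2.INTER_CUBIC),alpha=2,beta=30))
full((20,-3,110),46.3,-22,-12,n=10,press=2,off=(2.9,-1.9),lean=57,Y=-3,lift=0)"
```

```text
t 19.7 edge [ 20.48  -3.18 110.26] F [-0.25  0.47  0.32] fX -0.2 M [-0.09  0.71 -0.01] j [-0.42 -0.67 -0.99  0.32  0.42  2.84] w 46.2
top axis at Y=0: X 46.1 z 60.6 askew 0.08 deg; y-range [-61.1  37.9] 542 ends X L 46.1 R 46.2
scene axis at Y=0: X 46.3 z 60.8 askew 0.46 deg; y-range [-60.1  39.5] 479 ends X L 46.0 R 46.6
axis end 50.66332312998582 last [48.37 -3.   81.55]
13 [-0.0103, 0.0158, 0.0, 0, 0, 0, 0.08, 0.008, 0.0276, 0.0, 0, 0, 0, 0.08, 0.012, 0.0315, -0.0, 0, 0, 0, 0.08, 0.0127, 0.0322, 0.0, 0, 0, 0, 0.08, 0.0127, 0.0329, 0.0, 0, 0, 0, 0.08, 0.0125, 0.0338, 0.0, 0, 0, 0, 0.08, 0.0121, 0.035, -0.0, 0, 0, 0, 0.08, 0.0112, 0.036, 0.0, 0, 0, 0, 0.08, 0.0103, 0.037, -0.0, 0, 0, 0, 0.08, 0.0095, 0.0379, 0.0, 0, 0, 0, 0.08, 0.0089, 0.0386, 0.0, 0, 0, 0, 0.08, 0.0085, 0.0391, -0.0, 0, 0, 0, 0.08, 0.0084, 0.0393, -0.0, 0, 0, 0, 0.08]
```

View pics/c5.png

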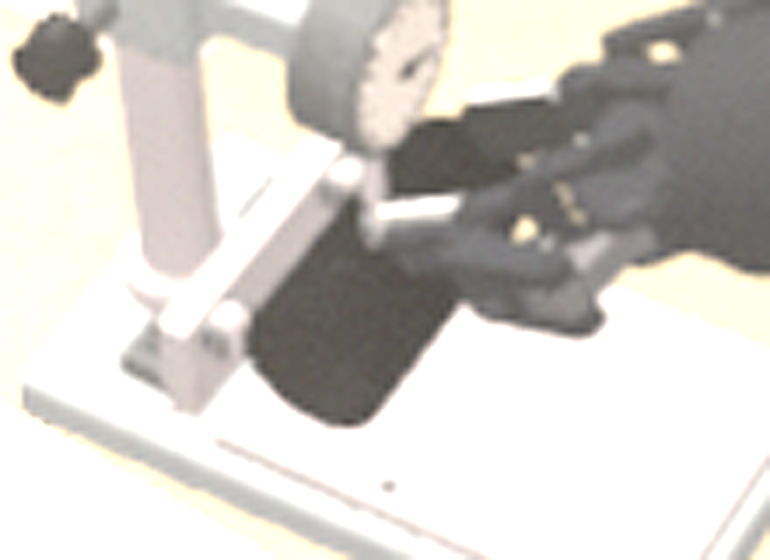

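Request:
arm_command --increments '[-0.0103,0.0158,0,0,0,0,0.08,0.008,0.0276,0,0,0,0,0.08,0.012,0.0315,0,0,0,0,0.08,0.0127,0.0322,0,0,0,0,0.08,0.0127,0.0329,0,0,0,0,0.08,0.0125,0.0338,0,0,0,0,0.08,0.0121,0.035,0,0,0,0,0.08,0.0112,0.036,0,0,0,0,0.08,0.0103,0.037,0,0,0,0,0.08,0.0095,0.0379,0,0,0,0,0.08,0.0089,0.0386,0,0,0,0,0.08,0.0085,0.0391,0,0,0,0,0.08,0.0084,0.0393,0,0,0,0,0.08]'

```text
t: 21.42
tcp_pos: [450.6, -134.9, 186.0]
orientation: [0.792, 1.633, -1.554]
ft_force: [-5.5, -0.6, 5.9]
grip_width: 46.3
```

```bash
python3 -c "
from h import *
now(); look('t10','top',45); look('s11','scene',45)
rows((48.4,-3,81.55),[(48.4,-3,84),(48,-3,92),(44,-3,104),(10,-3,118),(-30,-3,150),(-70,-3,190),(-70,-3,190)],lean=57)"
```

```text
t 21.425 edge [49.2  -3.68 82.92] F [-5.55 -0.6   5.93] fX -5.6 M [0.   0.39 0.09] j [-0.38 -0.54 -0.98  0.19  0.39  2.87] w 46.3
top axis at Y=0: X 46.2 z 60.7 askew 0.01 deg; y-range [-61.4  37.9] 423 ends X L 46.2 R 46.2
scene axis at Y=0: X 46.4 z 60.9 askew 0.31 deg; y-range [-35.8  39.7] 212 ends X L 46.3 R 46.6
7 [-0.0021, -0.0013, 0.0, 0, 0, 0, 0.08, -0.0085, -0.006, -0.0, 0, 0, 0, 0.08, -0.0164, -0.0159, 0.0, 0, 0, 0, 0.08, -0.0097, -0.0521, -0.0, 0, 0, 0, 0.08, -0.0147, -0.103, -0.0, 0, 0, 0, 0.08, -0.0265, -0.1584, -0.0, 0, 0, 0, 0.08, -0.0265, -0.1584, -0.0, 0, 0, 0, 0.08]
```

```bash
python3 -c "
from h import *
rows((48.4,-3,81.55),[(10,-3,118),(-10,-3,130)],lean=57)"
```

```text
2 [-0.0097, -0.0521, -0.0, 0, 0, 0, 0.08, -0.0088, -0.0754, -0.0, 0, 0, 0, 0.08]
```

Request:
arm_command --increments '[-0.001,-0.0006,0,0,0,0,0.08,-0.0021,-0.0013,0,0,0,0,0.08,-0.0085,-0.006,0,0,0,0,0.08,-0.0164,-0.0159,0,0,0,0,0.08,-0.0097,-0.0521,0,0,0,0,0.08,-0.0088,-0.0754,0,0,0,0,0.08,-0.0088,-0.0754,0,0,0,0,0.08,-0.0088,-0.0754,0,0,0,0,0.08]'

```text
t: 22.52
tcp_pos: [392.2, -140.2, 233.3]
orientation: [0.791, 1.634, -1.555]
ft_force: [-1.0, -0.3, -0.5]
grip_width: 46.1
```

```bash
python3 -c "
from h import *
now(); look('t11','top',45); look('s12','scene',45)
a=cv2.imread('pics/s12.png')[150:270,185:325]; b=cv2.imread('pics/t11.png')[115:265,215:325]
cv2.imwrite('pics/c6.png',cv2.convertScaleAbs(np.hstack([cv2.resize(a,(490,420)),cv2.resize(b,(308,420))]),alpha=1.3,beta=15))
A=cv2.imread('pics/t0.png') if 0 else cv2.imread('pics/top0.png'); B=cv2.imread('pics/t11.png')
for n,(u,v) in dict(dish=(364,149),stopper=(320,289),dropper=(180,143),marker=(181,256)).items():
  s=np.s_[v-22:v+23,u-28:u+29]; print(n,cv2.absdiff(A[s],B[s]).mean().round(2))"
```

```text
t 22.525 edge [ -9.55  -3.4  129.93] F [-1.04 -0.34 -0.52] fX -1.1 M [-0.07  0.74  0.01] j [-0.46 -0.78 -1.    0.43  0.46  2.81] w 46.1
top axis at Y=0: X 46.1 z 60.7 askew 0.34 deg; y-range [-61.3  37.7] 589 ends X L 45.9 R 46.4
scene axis at Y=0: X 46.4 z 60.8 askew 0.41 deg; y-range [-61.2  39.2] 623 ends X L 46.2 R 46.7
dish 2.48
stopper 4.12
dropper 2.77
marker 2.61
```

View pics/c6.png

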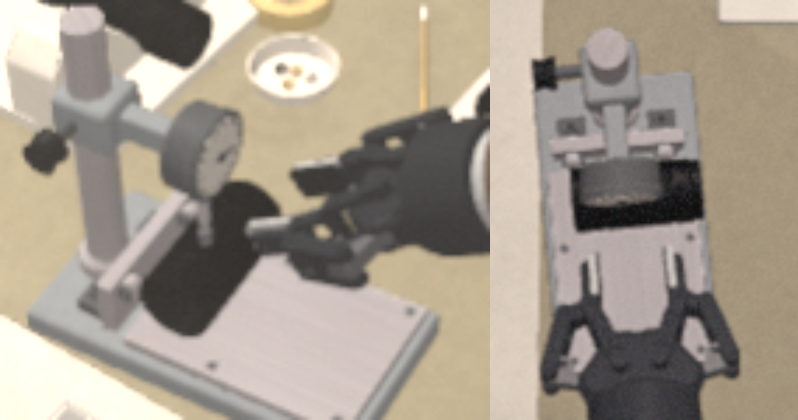

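```bash
python3 - <<'E'
from h import *
for n in ('top','scene'):
    d=np.median([eyes.get_image(n)[1] for _ in range(8)],0); C=cloud(n,d); P=C.reshape(-1,3)
    w=P-O; X,Y,Z=w@e,w@m,P[:,2]
    k=(abs(X-46)<24)&(Y>-56)&(Y<34)&(Z>60)&(Z<89); Q=np.c_[X,Y,Z][k]
    for z in (61,None):
        f=lambda q:np.hypot((Q[:,0]-q[0])*np.cos(q[2])+Q[:,1]*np.sin(q[2]),Q[:,2]-(z or q[1]))-25
        r=least_squares(f,[46,61,0.],loss='soft_l1',f_scale=.5); print(n,'tube X %.2f z %.2f askew %.2f'%(r.x[0],r.x[1],np.degrees(r.x[2])),np.std(r.fun).round(2))
    k=(Z>71)&(Z<77)&(X>76)&(X<100)&(abs(Y)<55); B=np.c_[X,Y][k]
    ys=np.arange(-50,51,4); F=np.array([(y,B[abs(B[:,1]-y)<3,0].mean()) for y in ys if (abs(B[:,1]-y)<3).sum()>4])
    r=least_squares(lambda p:F[:,1]-p[0]+p[1]*F[:,0],[84,0.],loss='soft_l1',f_scale=.5).x; print(n,'bar X %.2f askew %.2f'%(r[0],np.degrees(r[1])),len(F))
E
```

```text
top tube X 46.18 z 61.00 askew 0.20 0.67
top tube X 46.10 z 60.88 askew 0.26 0.67
top bar X 84.01 askew -10.75 1
scene tube X 46.68 z 60.44 askew 0.44 0.74
scene tube X 46.62 z 60.85 askew 0.41 0.74Traceback (most recent call last):
  File "<stdin>", line 11, in <module>
    return func(*args, **kwargs)
    vector_fun = VectorFunction(
        fun_wrapped,
    ...<6 lines>...
        workers=workers
    )
    self._update_fun()
    ~~~~~~~~~~~~~~~~^^
    self.f = self.fun_wrapped(xp_copy(self.x))
             ~~~~~~~~~~~~~~~~^^^^^^^^^^^^^^^^^
    return np.atleast_1d(self.fun(x))
                         ~~~~~~~~^^^
    return self.f(x, *self.args, **self.kwargs)
           ~~~~~~^^^^^^^^^^^^^^^^^^^^^^^^^^^^^^
  File "<stdin>", line 11, in <lambda>
IndexError: too many indices for array: array is 1-dimensional, but 2 were indexed
```

```bash
python3 - <<'E'
from h import *
for n,L in (('top',['top0','t1','t2','t3','t4','t5']),('scene',['scene0','s1','s2','s3','s4','s5','s6'])):
    d=np.median([np.load(f'pics/{t}.npy') for t in L],0); P=cloud(n,d).reshape(-1,3); w=P-O; X,Y,Z=w@e,w@m,P[:,2]
    k=(Z>66)&(Z<76)&(X>79)&(X<100)&(abs(Y)<56); B=np.c_[X,Y][k]
    for pc in (10,50):
        F=np.array([(y,np.percentile(B[abs(B[:,1]-y)<3,0],pc)) for y in np.arange(-52,53,4) if (abs(B[:,1]-y)<3).sum()>4 and abs(y)>8])
        r=least_squares(lambda p:F[:,1]-p[0]+p[1]*F[:,0],[84,0.],loss='soft_l1',f_scale=.5).x; print(n,'bar',pc,'X %.2f askew %.2f'%(r[0],np.degrees(r[1])),len(F))
    for s in (-36,36):
        k=(abs(Y-s)<5)&(Z>56)&(Z<70)&(X>66)&(X<80); print('roller',s,np.percentile(X[k],[3,10,25]).round(2),k.sum())
E
```

```text
top bar 10 X 83.50 askew 0.22 22
top bar 50 X 88.18 askew -0.17 22
roller -36 [71.21 71.43 72.92] 20
roller 36 [71.09 71.34 72.7 ] 20
scene bar 10 X 82.67 askew -1.39 20
scene bar 50 X 87.03 askew -0.94 20
roller -36 [71.88 72.35 73.48] 15
roller 36 [71.42 71.69 72.07] 26
```

The tube's front line matches the roller fronts in both cameras (71.15 vs 71.15 mm in top, 71.65 vs 71.65 mm in scene). The slight skew matches the rollers' own, so I'm handing in.

```bash
python3 -c "
from h import *
now(); print(env.sign_off())"
```

```text
t 23.425 edge [ -9.86  -3.33 129.86] F [0.28 0.67 0.01] fX 0.3 M [-0.12  0.75 -0.05] j [-0.46 -0.78 -1.    0.43  0.46  2.81] w 46.3
the job is handed in; nothing more can be done
None
```

The lens tube is home against both back-stop rollers, with the plunger over it, and the job was handed in at 23.4 s with the hand clear.

**How it was done:** I rolled it from above in four light two-finger strokes, leaning the hand 50° and then 57° to pass below the dial. I then rolled the right end alone with the fingers shut to square it. A last two-finger press seated it. Every force reading I took was about 8 N or less; I did not log it during the strokes.

**Last checks:**
- **Position:** the tube's front is at the same distance as the roller fronts in each camera (71.15 mm in top, 71.65 mm in scene), with its axis about 61 mm above the bench.
- **Skew:** the fits still show 0.2–0.4°. The rollers measure about 0.1–0.4° in the same frame, so I take this as an error in my estimate of the comparator's heading rather than a gap. Single pictures disagreed with each other by up to 0.4°.
- **Stop bar:** I also tried to check skew against the stop bar. It was too noisy to use (+0.2° to -1.4°).
- **Sideways:** the tube sits about 11 mm right of centre, so its left end is only about 2–3 mm past the left roller's contact point. Its right end overhangs the deck edge by about 3 mm.
- **Plunger:** I did not read its rise directly. It follows from the tube's position and the plunger resting on it in the last picture.
- **Loose things:** in the top view, the areas around the dish, stopper, dropper and marker changed little between the first and last pictures. The stopper's changed most, and I did not measure their positions again.

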